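# Free the jammed flanged foot and stand it on the surface plate

## Robot

A 6-joint arm with a two-finger parallel gripper is mounted at the origin on a cart in front of the work surface, level with it; the furniture and walls round the work are solid. World frame = base frame: x ahead of the robot, y to its left, z up, the work surface at z = 0. Lengths are in m, angles in degrees, forces in N, time in s.
With the tool pointing down it reaches from about 0.25 to 0.725 m from the base axis. Payload 9.7 kg.
Tool frame: the origin (TCP) lies midway between the tips of the shut fingers; the grasp point (between the pads) lies 19 mm behind it; z points along the fingers, y is the line along which they close (so a half turn about z gives the same grasp; the last joint's range is limited). The gripper opens to 85 mm and grips with 20 to 120 N. Pads are 22 mm wide; open, the fingers measure 114 mm over their backs; the gripper's body (76 mm by 85 mm) begins 54 mm behind the grasp point. The pads swing forward as they close: fully open they stand 13 mm farther back than shut.
Start: joints at [-70.13, 4.979, 10.078, 95.1, 0, 90], TCP at [0.187, -0.517, 0.197] pointing down, gripper open.
Joint ranges: [-179.16, 179.16], [-48.56, 103.87], [-65.8, 70.77], [-126.05, 130.52], [-82.76, 87.17], [-180, 180]. Speed limits (degrees/s): [127.2, 127.2, 147.25, 180, 180, 180].

## Interface

Orientations are given as [roll, pitch, yaw] about the fixed x, y, z axes, in that order (R = Rz(yaw) Ry(pitch) Rx(roll)).
In Python, from workcell import bot gives the robot as it stands.
- The arm moves only by the shell command python3 -m crank 'ROWS' [FORCE]. ROWS is JSON, a list of rows, each an object with "gripper": the finger opening in mm, from 0 to 85.4; "travel": the shift along the tool's x, y, z in mm, a list of three; "twist": the turn, a rotation vector about the tool's x, y, z in rad, a list of three. In form: [{"gripper": gripper, "travel": [tx, ty, tz], "twist": [rx, ry, rz]}, ...]. A call has 1 to 12 rows; each row shifts and turns the commanded pose from where the row before left it, along the tool's axes as they then stand; what a row does not reach is not made up. A row lasts 1/8 s, in which the tool goes at most 62.5 mm and 10.7 degrees, less where a joint would pass 70% of its speed; a pose out of reach is approached as far as the arm can. A call is refused whole if a number of a shift passes 62.5 or a number of a turn 0.188, either way. A call with a gripper value outside its range is refused whole. The fingers move at their own pace and stop on an object; FORCE is the grip in N (left out, the last holds). Time passes only in rows, so rows that do not move let the fingers close. It gives the time, the measured TCP pose, the force, the opening and the grip force at its end, in the units of the state.
- bot.get_obs(): the state, without advancing time (a new reading comes with each control period).
- bot.camera(name): name is "side" or "top"; returns the picture (420x560x3 uint8, red, green, blue); there is no depth.
- bot.calibration(name): a dict with "vfov" (degrees; the focal length in pixels is half the picture's height over the tangent of half this angle, whatever the lens; pixels are square), "cx", "cy" (the principal point, pixels), "k1" (the pictures are not rectified: a ray, as slopes to the right and down, at radius r is drawn at 1 + k1 r^2 times it, then the intrinsics apply), "camera_from_world" (4x4, takes a point from world to camera coordinates). Camera axes: x right, y down, z forward; pixel columns grow to the right and rows downward; lengths in m; the calibration is good to about 2 mm. A picture is of the moment at which its call begins. calibration takes no time and is no camera call.
- bot.job_done(): hands the job in; it is judged then, once.
The state is a dict: "time": time; "q": joint angles; "qd": joint speeds; "joint_efforts": joint torques, N m; "ee_pos": TCP position; "tcp_rot": TCP orientation; "wrist_force": force on the tool from outside, world axes, zero at the start; "torque": the same for the moment, N m; "opening": finger opening in m; "grasp_force": force on a finger pad.
Only numpy, scipy, OpenCV 4.12 (cv2) and the standard library are available. Lean on these libraries where they do the work, as an engineer would, in place of code of your own. Each camera call takes 0.05 s, during which the arm holds its last target. There are 200 camera calls.

## Task

The red flanged foot is lying jammed in the corner of the blue parts bin, its square flange caught under the steel corner plate. Draw it out from under the plate without forcing it up against the plate, then set it down gently, not dropped, on the dark surface plate so that it stands upright on its flange with the whole flange on the plate, and let go. Leave the other things where they are.

Things in the scene. Friction and masses are not known exactly. Their poses are not given: they have to be found in the camera images.
- foot_center (a point): Centre of the red flanged foot (loose casting, about 0.38 kg): square flange 56x56x12 mm, round post 30 mm in diameter on its middle, 105 mm tall over all, steel band at the post's end. Point on the axis, 52.5 mm from the flange's underside; z runs along the post away from the flange. At the start it lies, z 8 deg below level, pointing diagonally out of the corner; post free on both sides.
- foot_base (a point): Centre of the underside of the red foot's flange; axes as foot_center (x, y square to the flange's sides). Above the flange a conical shoulder up to 42 mm across covers the first 13 mm of the post. Heavy at the flange: centre of mass about 30 mm above the underside; stood on the flange it rights itself when leaning less than about 35 degrees.
- bin_corner (a point): The jammed inner corner of the blue sheet-steel bin, on its inner floor (4 mm above the bench). x and y run along the two walls away from the corner; the way out is the diagonal between +x and +y. Inside 220 mm in x, 200 mm in y; walls 4 mm thick, rim 73 mm above the bench. The bin is fixed to the bench.
- corner_plate: Bare steel triangle, 3 mm thick, fixed over that corner 68 to 71 mm above the bench (rivets to 73). Origin: the corner at bench height; legs 82 mm along the walls (x, y), so it covers the first 58 mm of the diagonal. The flange's underside starts 30 mm along the diagonal; once it is 65 mm or more along it, the foot can be lifted.
- plate_top (a point): Centre of the top face of the dark square surface plate, 150 x 150 mm, 30 mm above the bench, fixed; x and y are square to its sides, z up.
- bin_bolt: Steel bolt with a nut, 24 x 84 x 27 mm, lying loose in the bin along the wall opposite the jammed corner; leave it in the bin.
- sanding_block: Brown sanding block, 66 x 112 x 29 mm, on the bench at the left.

How it is judged (in metres and radians):
On the way, in this order (a step that is already met when the one before it is completed fails the run):
1. the foot is drawn out of the bin corner: the middle of its flange is more than 75 mm from the corner (horizontal distance between foot_base and bin_corner above 0.075 m), for 0.1 s.
2. the foot touches the surface plate while it is still held (contact force between flanged_foot and surface_plate above 0.3 N and contact force between the fingers and flanged_foot above 0.3 N), for 0.1 s.
At the end, for the whole second after the job is handed in: The red foot stands upright (within 0.08 rad) on its flange on the surface plate, the middle of its flange within 47 mm of the plate's centre along each side of the plate and its underside within 4 mm of the plate's top, at rest and released (angle between foot_center's own z axis and vertical below 0.08 rad and x of foot_base in the frame of plate_top between -0.047 and 0.047 m and y of foot_base in the frame of plate_top between -0.047 and 0.047 m and z of foot_base in the frame of plate_top between -0.004 and 0.004 m and linear speed of flanged_foot below 0.02 m/s and contact force between the fingers and flanged_foot below 0.1 N); the robot touches nothing.
It fails at once if the foot is forced against the corner plate with more than 40 N (contact force between flanged_foot and corner_plate above 40 N).
It fails at once if the sanding block or the bolt is moved by more than 40 mm (distance of any of sanding_block, bin_bolt from where it was at the start of the episode above 0.04 m).
It also fails if it takes over 45 s, if anything falls off the work surface, if the arm or the gripper's body presses on something with over 40 N, if the wrist force passes 120 N, or if a joint passes its speed limit or range.

## Working session

There is one attempt and no reset: what is moved stays moved. The work goes in short steps, Python scripts to look and compute and a shell command to move; the robot and the scene stay as the last step left them, time stands still between calls to the robot, and variables do not carry over. Pictures are saved under pics/ and viewed, at most 11 in all, crops included, and the job is handed in when it is done.

```bash
mkdir -p pics; ls; python3 - <<'E'
from workcell import bot
import cv2,numpy as np
np.set_printoptions(precision=4,suppress=True)
for n in("side","top"):
    im=bot.camera(n); cv2.imwrite(f"pics/{n}0.png",im[:,:,::-1]); c=bot.calibration(n); print(n,c)
print(bot.get_obs())
E
```

```text
pics
side {'vfov': 50.27786622827013, 'cx': 274.44283984730146, 'cy': 213.3227930439594, 'k1': -0.1515886155762599, 'camera_from_world': array([[ 0.9999, -0.0165, -0.004 , -0.5004],
       [-0.0141, -0.6736, -0.739 ,  0.2485],
       [ 0.0095,  0.7389, -0.6737,  0.7858],
       [ 0.    ,  0.    ,  0.    ,  1.    ]])}
top {'vfov': 55.10951637181322, 'cx': 281.9210624882887, 'cy': 207.7556774858932, 'k1': -0.013632160956041637, 'camera_from_world': array([[ 0.0092, -1.    , -0.0016,  0.3197],
       [-0.9953, -0.009 , -0.0969,  0.5075],
       [ 0.0969,  0.0025, -0.9953,  0.9379],
       [ 0.    ,  0.    ,  0.    ,  1.    ]])}
{'time': 0.1, 'q': array([-70.1314,   5.0083,  10.0381,  95.0987,   0.0003,  90.0012]), 'qd': array([-0.0003, -0.0359,  0.0853,  0.0543, -0.0877, -0.0078]), 'joint_efforts': array([  0.0006, -52.1562,  46.5654,   0.016 ,   0.    ,  -0.    ]), 'ee_pos': array([ 0.1868, -0.517 ,  0.1968]), 'tcp_rot': array([-179.931 ,   -0.0003,   19.8674]), 'wrist_force': array([-0.1054,  1.122 ,  0.5784]), 'torque': array([-0.0409,  0.0015,  0.0319]), 'grasp_force': 0.0, 'opening': 0.08560141851815725}
```

View pics/side0.png

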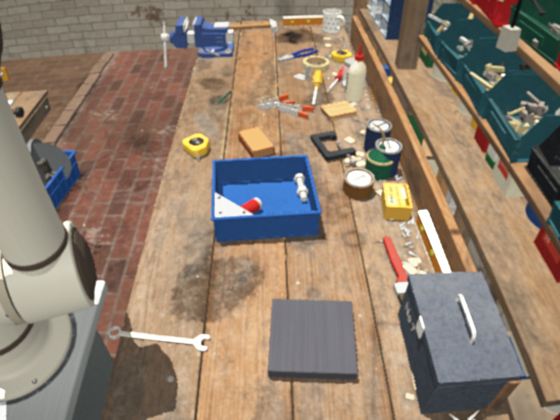

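View pics/top0.png

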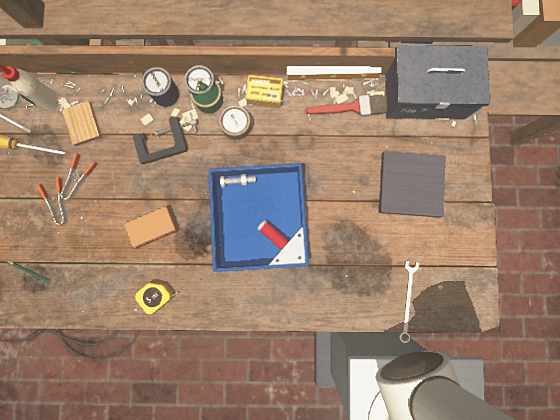

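The top view shows the blue bin at about (210–310, 165–270), with the corner plate at lower right (290, 250) and the red post running from (290, 245) to (263, 227), its end up and left. The bolt is at (238, 181) and the dark plate at (413, 184). Next I'll measure them.

```bash
cat > h.py <<'E'
import cv2,numpy as np
from workcell import bot
np.set_printoptions(precision=4,suppress=True)
def cal(n):
    c=bot.calibration(n); f=210/np.tan(np.radians(c['vfov']/2))
    return c,np.array([[f,0,c['cx']],[0,f,c['cy']],[0,0,1]]),np.array([c['k1'],0,0,0.])
def rays(n,px):
    c,K,d=cal(n); u=cv2.undistortPoints(np.float64(px).reshape(-1,1,2),K,d).reshape(-1,2)
    T=np.array(c['camera_from_world']);R=T[:3,:3]
    return -R.T@T[:3,3], np.c_[u,np.ones(len(u))]@R
def onz(n,px,z):
    o,r=rays(n,px); return (o+r*((z-o[2])/r[:,2])[:,None])
def proj(n,P):
    c,K,d=cal(n);T=np.array(c['camera_from_world'])
    return cv2.projectPoints(np.float64(P).reshape(-1,1,3),cv2.Rodrigues(T[:3,:3])[0],T[:3,3],K,d)[0].reshape(-1,2)
def big(m,roi):
    x0,y0,x1,y1=roi; k=np.zeros(m.shape,np.uint8);k[y0:y1,x0:x1]=m[y0:y1,x0:x1]
    cs=cv2.findContours(k,cv2.RETR_EXTERNAL,cv2.CHAIN_APPROX_NONE)[0]
    return max(cs,key=cv2.contourArea).reshape(-1,2)
def red(im):
    h=cv2.cvtColor(im,cv2.COLOR_RGB2HSV); return (((h[...,0]<8)|(h[...,0]>172))&(h[...,1]>140)&(h[...,2]>70)).astype(np.uint8)
E
cat > m.py <<'E'
from h import *
im=cv2.imread('pics/top0.png')[:,:,::-1].copy(); h=cv2.cvtColor(im,cv2.COLOR_RGB2HSV)
b=((h[...,0]>100)&(h[...,0]<125)&(h[...,1]>120)).astype(np.uint8)
def rect(c,z):
    P=onz('top',c,z)[:,:2].astype(np.float32); r=cv2.minAreaRect(P); return r,cv2.boxPoints(r)
r=rect(big(b,(190,140,330,290)),.073); print('bin rim',r)
d=((h[...,2]<105)&(h[...,1]<90)).astype(np.uint8)
print('plate',rect(big(d,(365,140,460,225)),.03))
c=big(red(im),(240,200,310,260)); print('red',rect(c,.045),cv2.boxPoints(cv2.minAreaRect(c)))
w=((h[...,2]>150)&(h[...,1]<50)).astype(np.uint8)
c=big(w,(262,220,312,272)); print('cornerplate',rect(c,.071), onz('top',cv2.minEnclosingTriangle(c.reshape(-1,1,2))[1],.071))
im2=cv2.imread('pics/side0.png')[:,:,::-1].copy(); c=big(red(im2),(205,180,300,235)); print('side red',cv2.boxPoints(cv2.minAreaRect(c)))
cv2.imwrite('pics/crop.png',np.hstack([cv2.resize(im[200:280,240:320],(400,400),interpolation=2),cv2.resize(im2[170:250,205:285],(400,400),interpolation=2)])[:,:,::-1])
E
python3 m.py
```

```text
bin rim (((0.4794222116470337, 0.3794928193092346), (0.23216885328292847, 0.2126045674085617), 4.104897499084473), array([[0.356 , 0.4772],
       [0.3712, 0.2652],
       [0.6028, 0.2818],
       [0.5876, 0.4938]], dtype=float32))
plate (((0.5603390336036682, 0.09123972058296204), (0.15227805078029633, 0.059456486254930496), 14.520628929138184), array([[0.4792, 0.1009],
       [0.4941, 0.0434],
       [0.6415, 0.0816],
       [0.6266, 0.1391]], dtype=float32))
red (((0.4377047121524811, 0.3427005410194397), (0.0671742781996727, 0.026011710986495018), 49.388954162597656), array([[0.406 , 0.3257],
       [0.4257, 0.3087],
       [0.4694, 0.3597],
       [0.4497, 0.3767]], dtype=float32)) [[259.2124 230.1859]
 [266.5841 221.7611]
 [288.3186 240.7788]
 [280.9469 249.2036]]
cornerplate (((0.4139280617237091, 0.31428125500679016), (0.08048270642757416, 0.08119338750839233), 4.0596184730529785), array([[0.3709, 0.3519],
       [0.3767, 0.2709],
       [0.4569, 0.2766],
       [0.4512, 0.3576]], dtype=float32)) [[0.4612 0.2769 0.071 ]
 [0.3707 0.355  0.071 ]
 [0.3767 0.2709 0.071 ]]
side red [[241.6471 205.4118]
 [254.4412 197.7353]
 [260.5294 207.8823]
 [247.7353 215.5588]]
```

View pics/crop.png

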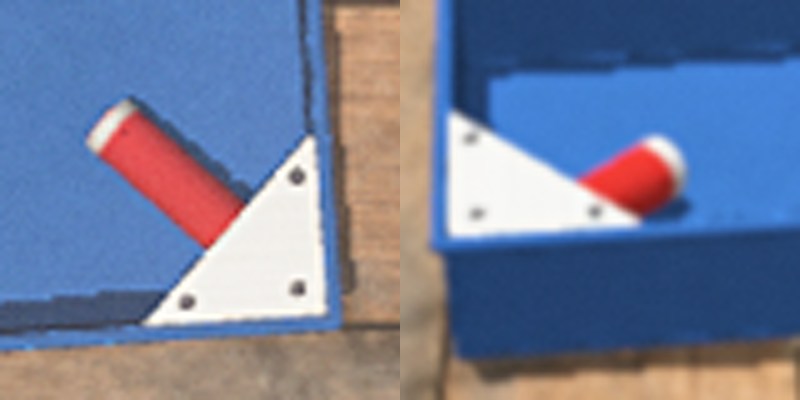

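The crop shows the post leaving the plate's edge at about (285, 247) px in the top view, with the band end at about (262, 224). The post is free on both sides. I'll check this against the expected geometry, measure the plate's centre, and make a first transfer move plan.

```bash
cat >> h.py <<'E'
from scipy.spatial.transform import Rotation as Ro
def go(P,rpy=None):
    o=bot.get_obs(); R=Ro.from_euler('xyz',o['tcp_rot'],degrees=True)
    d=(np.array(P)-o['ee_pos'])*1000; print('t',round(o['time'],2),'tcp',o['ee_pos'],'rot',o['tcp_rot'],'q',o['q'],'F',o['wrist_force'],'open',o['opening'],'grip',o['grasp_force'])
    print('shift tool mm',R.inv().apply(d))
    if rpy is not None: print('twist rad',(R.inv()*Ro.from_euler('xyz',rpy,degrees=True)).as_rotvec())
E
python3 - <<'E'
from h import *
im=cv2.imread('pics/top0.png')[:,:,::-1].copy(); 
C=np.array([.376,.270]);a=np.radians(49.1);D=np.array([np.cos(a),np.sin(a)])
pt=lambda s,t=8:np.r_[C+(.03+s*np.cos(np.radians(t)))*D,.0334-s*np.sin(np.radians(t))]
print('axis pts',[pt(s) for s in(0,.07,.105)],'px',proj('top',[pt(.05),pt(.105)]),proj('side',[pt(.05),pt(.105)]))
g=cv2.cvtColor(im,cv2.COLOR_RGB2GRAY)[130:235,350:475]; m=(cv2.GaussianBlur(g,(5,5),0)<88).astype(np.uint8)
m=cv2.morphologyEx(m,cv2.MORPH_CLOSE,np.ones((9,9)));m=cv2.morphologyEx(m,cv2.MORPH_OPEN,np.ones((15,15)))
c=big(m,(0,0,125,105))+[350,130]; print(cv2.boundingRect(c)); r=cv2.minAreaRect(onz('top',c,.03)[:,:2].astype(np.float32));print('plate',r)
go([.43,.34,.2],[180,0,49.1])
E
```

```text
axis pts [array([0.3956, 0.2927, 0.0334]), array([0.441 , 0.3451, 0.0237]), array([0.4637, 0.3713, 0.0188])] px [[279.1789 239.8026]
 [262.1849 224.7874]] [[240.159  213.5597]
 [256.1997 203.9505]]Traceback (most recent call last):
  File "<stdin>", line 8, in <module>
  File "h.py", line 19, in big
    return max(cs,key=cv2.contourArea).reshape(-1,2)
           ~~~^^^^^^^^^^^^^^^^^^^^^^^^
ValueError: max() iterable argument is empty
```

```bash
python3 -m crank '[{"gripper":85,"travel":[50,-30,-5],"twist":[0,0,0]},{"gripper":85,"travel":[50,-30,-5],"twist":[0,0,0]},{"gripper":85,"travel":[50,-30,0],"twist":[0,0,0]},{"gripper":85,"travel":[40,-45,0],"twist":[0,0,0]}]'; python3 -c "
from h import *
go([.43,.34,.2],[180,0,49.1])"
```

```text
time: 0.6
ee_pos: [0.3207, -0.3242, 0.2068]
tcp_rot: [-180.0, 0.0, 19.9]
wrist_force: [0.0, -0.3, 0.5]
opening: 0.0848
grasp_force: 0.0
t 0.6 tcp [ 0.3207 -0.3242  0.2068] rot [-179.96      0.0066   19.8655] q [-45.3186  -7.5502  -1.1744  96.415    0.0108 114.8159] F [ 0.0246 -0.3108  0.4616] open 0.0847927740916703 grip 0.0
shift tool mm [ 328.4818 -587.5715    7.2202]
twist rad [-0.0007 -0.0001 -0.5102]
```

```bash
python3 -m crank '[{"gripper":85,"travel":[0,0,0],"twist":[0,0,-0.187]},{"gripper":85,"travel":[0,0,0],"twist":[0,0,-0.187]},{"gripper":85,"travel":[0,0,0],"twist":[0,0,-0.187]},{"gripper":85,"travel":[0,0,0],"twist":[0,0,-0.187]},{"gripper":85,"travel":[0,0,0],"twist":[0,0,-0.187]},{"gripper":85,"travel":[0,0,0],"twist":[0,0,-0.187]},{"gripper":85,"travel":[0,0,0],"twist":[0,0,-0.187]},{"gripper":85,"travel":[0,0,0],"twist":[0,0,-0.187]},{"gripper":85,"travel":[0,0,0],"twist":[0,0,-0.187]},{"gripper":85,"travel":[0,0,0],"twist":[0,0,-0.187]},{"gripper":85,"travel":[0,0,0],"twist":[0,0,-0.187]},{"gripper":85,"travel":[0,0,0],"twist":[0,0,-0.187]}]' >/dev/null
python3 -m crank '[{"gripper":85,"travel":[0,0,0],"twist":[0,0,-0.187]},{"gripper":85,"travel":[0,0,0],"twist":[0,0,-0.187]},{"gripper":85,"travel":[0,0,0],"twist":[0,0,-0.187]},{"gripper":85,"travel":[0,0,0],"twist":[0,0,-0.187]},{"gripper":85,"travel":[0,0,0],"twist":[0,0,-0.187]},{"gripper":85,"travel":[0,0,0],"twist":[0,0,-0.187]},{"gripper":85,"travel":[0,0,0],"twist":[0,0,-0.187]},{"gripper":85,"travel":[0,0,0],"twist":[0,0,-0.094]}]'
python3 - <<'E'
from h import *
im=cv2.imread('pics/top0.png')[:,:,::-1].copy()
h=cv2.cvtColor(cv2.GaussianBlur(im,(5,5),0),cv2.COLOR_RGB2HSV); print(h[184,413],h[184,455],h[230,413],h[184,372])
m=((h[...,1]<75)&(h[...,2]<125)).astype(np.uint8)
m=cv2.morphologyEx(m,cv2.MORPH_CLOSE,np.ones((7,7)));m=cv2.morphologyEx(m,cv2.MORPH_OPEN,np.ones((15,15)))
c=big(m,(365,140,465,225)); print(cv2.boundingRect(c)); r=cv2.minAreaRect(onz('top',c,.03)[:,:2].astype(np.float32));print('plate',r)
go([.455,.36,.2],[180,0,-130.9])
E
```

```text
time: 3.1
ee_pos: [0.3196, -0.3256, 0.2072]
tcp_rot: [180.0, 0.0, -130.9]
wrist_force: [0.4, -0.2, -0.6]
opening: 0.085
grasp_force: 0.0
[  4  16 129] [ 15  73 177] [ 14  95 215] [ 14  84 180]Traceback (most recent call last):
  File "<stdin>", line 6, in <module>
  File "h.py", line 19, in big
    return max(cs,key=cv2.contourArea).reshape(-1,2)
           ~~~^^^^^^^^^^^^^^^^^^^^^^^^
ValueError: max() iterable argument is empty
```

```bash
python3 -m crank '[{"gripper":85,"travel":[-50,29,0],"twist":[0,0,0]},{"gripper":85,"travel":[-50,29,0],"twist":[0,0,0]},{"gripper":85,"travel":[-50,29,0],"twist":[0,0,0]},{"gripper":85,"travel":[-50,29,0],"twist":[0,0,0]},{"gripper":85,"travel":[-50,29,0],"twist":[0,0,0]},{"gripper":85,"travel":[-50,29,0],"twist":[0,0,0]},{"gripper":85,"travel":[-50,29,0],"twist":[0,0,0]},{"gripper":85,"travel":[-50,29,0],"twist":[0,0,0]},{"gripper":85,"travel":[-50,29,0],"twist":[0,0,0]},{"gripper":85,"travel":[-50,29,0],"twist":[0,0,0]},{"gripper":85,"travel":[-50,29,0],"twist":[0,0,0]},{"gripper":85,"travel":[-50,29,0],"twist":[0,0,0]}]'
python3 - <<'E'
from h import *
im=cv2.imread('pics/top0.png')[:,:,::-1].copy()
h=cv2.cvtColor(cv2.GaussianBlur(im,(3,3),0),cv2.COLOR_RGB2HSV)
m=((h[...,1]<45)&(h[...,2]<155)).astype(np.uint8)
m=cv2.morphologyEx(m,cv2.MORPH_CLOSE,np.ones((7,7)));m=cv2.morphologyEx(m,cv2.MORPH_OPEN,np.ones((15,15)))
c=big(m,(365,140,465,225)); print(cv2.boundingRect(c)); r=cv2.minAreaRect(onz('top',c,.03)[:,:2].astype(np.float32));print('plate',r)
d=np.array([.6547,.7559,0]);a=np.radians(20);tz=-np.cos(a)*np.array([0,0,1])-np.sin(a)*d
T=np.array([.441,.3451,.030])+.019*tz; R=np.c_[-d*np.cos(a)+np.array([0,0,np.sin(a)]),np.cross(tz,-d*np.cos(a)+np.array([0,0,np.sin(a)])),tz]
e=Ro.from_matrix(R).as_euler('xyz',degrees=True);print('T',T,'pre',T-.15*tz,e)
go(T-.15*tz,e)
E
```

```text
time: 4.6
ee_pos: [0.4527, 0.357, 0.2071]
tcp_rot: [-180.0, -0.0, -131.2]
wrist_force: [1.2, 0.9, 0.8]
opening: 0.0846
grasp_force: 0.0
(381, 153, 64, 63)
plate ((0.5652238130569458, 0.012165158987045288), (0.15140710771083832, 0.14819218218326569), 86.68403625488281)
T [0.4367 0.3402 0.0121] pre [0.4703 0.379  0.1531] [-180.      -20.     -130.8965]
t 4.6 tcp [0.4527 0.357  0.2071] rot [-179.9947   -0.0211 -131.1522] q [ 38.262    8.9601  15.5309  96.5905  -0.0091 -10.5858] F [1.1676 0.8974 0.8317] open 0.08463996768374084 grip 0.0
shift tool mm [-28.1678   1.2075  53.9929]
twist rad [ 0.0007  0.3487 -0.0044]
```

```bash
python3 -m crank '[{"gripper":85,"travel":[-14,0.6,27],"twist":[0,0,-0.004]},{"gripper":85,"travel":[-14,0.6,27],"twist":[0,0,0]},{"gripper":85,"travel":[0,0,0],"twist":[0,0.175,0]},{"gripper":85,"travel":[0,0,0],"twist":[0,0.174,0]},{"gripper":85,"travel":[0,0,0],"twist":[0,0,0]}]' >/dev/null
python3 - <<'E'
from h import *
go([0.4367,0.3402,0.0121],[-180,-20,-130.9])
for n in("side","top"):
    im=bot.camera(n);cv2.imwrite(f"pics/{n}1.png",im[:,:,::-1])
    x,y=(205,100) if n=="side" else (200,160)
    globals()[n]=cv2.resize(im[y:y+130,x:x+130],(400,400),interpolation=2)
cv2.imwrite('pics/crop1.png',np.hstack([top,side])[:,:,::-1])
E
```

```text
t 5.22 tcp [0.4713 0.3783 0.1453] rot [ 179.8547  -18.5806 -130.8885] q [ 40.174   34.1526  38.6562 112.8954  -2.6937  -8.4776] F [ 0.3454  0.3494 -1.4161] open 0.08478343951989184 grip 0.0
shift tool mm [  6.3793   0.8585 142.6369]
twist rad [0.0025 0.0248 0.0002]
```

View pics/crop1.png

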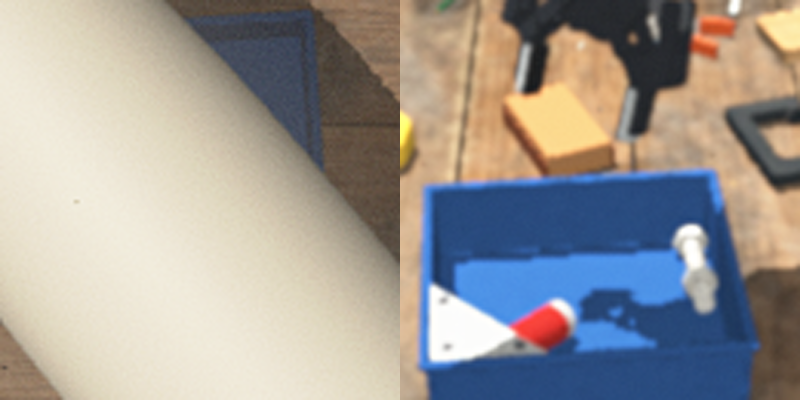

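The side view shows the foot unmoved and the fingers hanging above it. The arm hides it from the top camera. I'll descend most of the way, then check again.

```bash
python3 -m crank '[{"gripper":85,"travel":[0,0,0],"twist":[0,0,0]},{"gripper":85,"travel":[0,0,25],"twist":[0,0,0]},{"gripper":85,"travel":[0,0,25],"twist":[0,0,0]},{"gripper":85,"travel":[0,0,25],"twist":[0,0,0]},{"gripper":85,"travel":[0,0,20],"twist":[0,0,0]},{"gripper":85,"travel":[0,0,0],"twist":[0,0,0]},{"gripper":85,"travel":[0,0,0],"twist":[0,0,0]}]' >/dev/null
python3 - <<'E'
from h import *
go([0.4367,0.3402,0.0121],[-180,-20,-130.9])
im=bot.camera("side");cv2.imwrite('pics/crop2.png',cv2.resize(im[130:250,195:325],(780,720),interpolation=2)[:600,:,::-1])
E
```

```text
t 6.2 tcp [0.452  0.3556 0.0662] rot [-179.9872  -17.5619 -130.9829] q [ 39.7453  27.4132  20.6688 100.5999  -2.7992  -8.8468] F [-0.1508  0.2249  0.8072] open 0.08553421379966637 grip 0.0
shift tool mm [ 4.3565  1.4566 58.0899]
twist rad [ 0.0002  0.0426 -0.0014]
```

View pics/crop2.png

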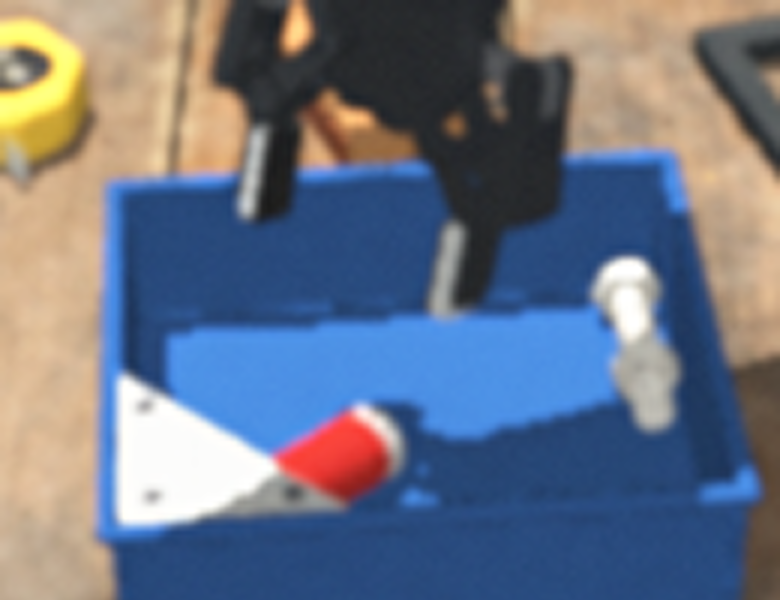

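The two fingertips straddle the post's line, at about (250, 215) and (445, 310) in the crop, and the path down is free. I'll go down and close.

```bash
python3 -m crank '[{"gripper":85,"travel":[2,0.8,20],"twist":[0,0,0]},{"gripper":85,"travel":[2,0.7,20],"twist":[0,0,0]},{"gripper":85,"travel":[0,0,18],"twist":[0,0,0]},{"gripper":85,"travel":[0,0,0],"twist":[0,0,0]},{"gripper":85,"travel":[0,0,0],"twist":[0,0,0]}]' >/dev/null
python3 - <<'E'
from h import *
go([0.4367,0.3402,0.0121],[-180,-20,-130.9])
E
```

```text
t 6.88 tcp [0.437  0.3407 0.0107] rot [ 179.994   -17.6996 -130.9661] q [39.583  25.4057 11.7462 93.8155 -2.8555 -9.011 ] F [0.444  0.3469 0.1524] open 0.08499823875149072 grip 0.0
shift tool mm [ 1.023  -0.0868 -1.1565]
twist rad [ 0.0005  0.0402 -0.0011]
```

```bash
python3 -m crank '[{"gripper":20,"travel":[0,0,0],"twist":[0,0,0]},{"gripper":20,"travel":[0,0,0],"twist":[0,0,0]},{"gripper":20,"travel":[0,0,0],"twist":[0,0,0]},{"gripper":20,"travel":[0,0,0],"twist":[0,0,0]},{"gripper":20,"travel":[0,0,0],"twist":[0,0,0]},{"gripper":20,"travel":[0,0,0],"twist":[0,0,0]},{"gripper":20,"travel":[0,0,0],"twist":[0,0,0]},{"gripper":20,"travel":[0,0,0],"twist":[0,0,0]}]' 100
```

```text
time: 7.88
ee_pos: [0.4364, 0.3402, 0.0094]
tcp_rot: [180.0, -17.8, -131.0]
wrist_force: [-0.6, -0.6, -1.0]
opening: 0.0196
grasp_force: 0.0
```

The fingers closed on nothing, so I'll look before moving.

```bash
python3 - <<'E'
from h import *
im=bot.camera("side");cv2.imwrite('pics/crop3.png',cv2.resize(im[150:250,195:325],(780,600),interpolation=2)[:,:,::-1])
print(proj('side',[bot.get_obs()['ee_pos']]))
E
```

```text
[[244.3484 216.0201]]
```

View pics/crop3.png

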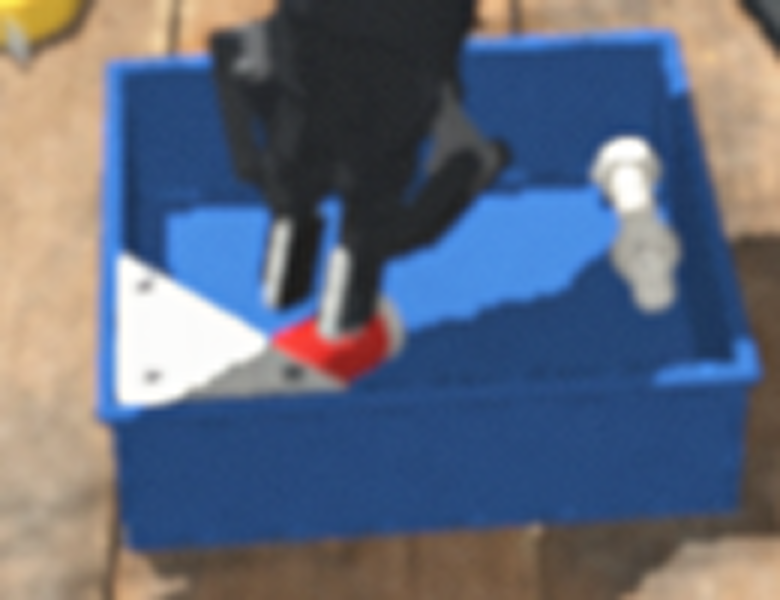

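```bash
python3 - <<'E'
from h import *
def chk(name,T,rpy,op,px):
    R=Ro.from_euler('xyz',rpy,degrees=True).as_matrix(); T=np.array(T)
    for b in (0,13,30,40):
        print(name,b,proj('side',[T+R@[0,s*op/2,-b/1000] for s in(-1,1)]).round(1).tolist(),'seen',px)
chk('closed',[.4364,.3402,.0094],[180,-17.8,-131],.020,[(242.5,200),(252.5,206)])
chk('open',[.452,.3556,.0662],[180,-17.6,-131],.085,[(236.7,165.8),(269,181.7)])
chk('high',[.4713,.3783,.1453],[180,-18.6,-131],.085,[(205+122/3.08,100+90/3.08),(205+228/3.08,100+135/3.08)])
E
```

```text
closed 0 [[247.5, 217.9], [241.2, 214.1]] seen [(242.5, 200), (252.5, 206)]
closed 13 [[248.5, 213.0], [242.1, 209.3]] seen [(242.5, 200), (252.5, 206)]
closed 30 [[249.7, 206.6], [243.3, 202.9]] seen [(242.5, 200), (252.5, 206)]
closed 40 [[250.4, 202.7], [244.0, 199.1]] seen [(242.5, 200), (252.5, 206)]
open 0 [[264.5, 200.6], [236.6, 185.2]] seen [(236.7, 165.8), (269, 181.7)]
open 13 [[265.5, 195.5], [237.5, 180.2]] seen [(236.7, 165.8), (269, 181.7)]
open 30 [[267.0, 188.6], [238.6, 173.5]] seen [(236.7, 165.8), (269, 181.7)]
open 40 [[267.8, 184.5], [239.3, 169.5]] seen [(236.7, 165.8), (269, 181.7)]
high 0 [[272.8, 165.4], [243.7, 151.0]] seen [(244.6103896103896, 129.2207792207792), (279.02597402597405, 143.83116883116884)]
high 13 [[274.1, 159.8], [244.7, 145.6]] seen [(244.6103896103896, 129.2207792207792), (279.02597402597405, 143.83116883116884)]
high 30 [[275.7, 152.4], [246.0, 138.4]] seen [(244.6103896103896, 129.2207792207792), (279.02597402597405, 143.83116883116884)]
high 40 [[276.7, 148.0], [246.8, 134.1]] seen [(244.6103896103896, 129.2207792207792), (279.02597402597405, 143.83116883116884)]
```

Over three pictures the visible fingertips sit consistently about 33 mm behind the reported TCP along the tool axis. They closed just above the post, which is still in place. So the reported TCP is about 33 mm ahead of the real tips. I'll triangulate the post's end to confirm its height, open, and go in about 29 mm further while watching the force.

```bash
python3 - <<'E'
from h import *
# triangulate post end from the first pictures
(o1,r1),(o2,r2)=rays('top',[(262.4,224.6)]),rays('side',[(258,204)])
A=np.c_[r1[0],-r2[0]];t=np.linalg.lstsq(A,o2-o1,rcond=None)[0];print(o1+t[0]*r1[0],o2+t[1]*r2[0])
E
python3 -m crank '[{"gripper":85,"travel":[0,0,0],"twist":[0,0,0]},{"gripper":85,"travel":[0,0,0],"twist":[0,0,0]},{"gripper":85,"travel":[0,0,0],"twist":[0,0,0]},{"gripper":85,"travel":[0,0,0],"twist":[0,0,0]},{"gripper":85,"travel":[0,0,0],"twist":[0,0,0]},{"gripper":85,"travel":[0,0,0],"twist":[0,0,0]},{"gripper":85,"travel":[0,0,8],"twist":[0,0,0]},{"gripper":85,"travel":[0,0,8],"twist":[0,0,0]},{"gripper":85,"travel":[0,0,0],"twist":[0,0,0]},{"gripper":85,"travel":[0,0,0],"twist":[0,0,0]}]'
```

```text
[0.4642 0.3708 0.0185] [0.468  0.3711 0.0187]
time: 9.18
ee_pos: [0.4332, 0.3364, -0.0058]
tcp_rot: [180.0, -17.8, -131.0]
wrist_force: [0.1, -0.6, 0.1]
opening: 0.0851
grasp_force: 0.0
```

```bash
python3 -m crank '[{"gripper":85,"travel":[0,0,6],"twist":[0,0,0]},{"gripper":85,"travel":[0,0,7],"twist":[0,0,0]},{"gripper":85,"travel":[0,0,0],"twist":[0,0,0]},{"gripper":85,"travel":[0,0,0],"twist":[0,0,0]}]'
python3 - <<'E'
from h import *
im=bot.camera("side");cv2.imwrite('pics/crop4.png',cv2.resize(im[150:250,195:325],(780,600),interpolation=2)[:,:,::-1])
E
```

```text
time: 9.68
ee_pos: [0.4306, 0.3334, -0.0182]
tcp_rot: [180.0, -17.8, -131.0]
wrist_force: [0.0, 0.0, -0.0]
opening: 0.0854
grasp_force: 0.0
```

View pics/crop4.png

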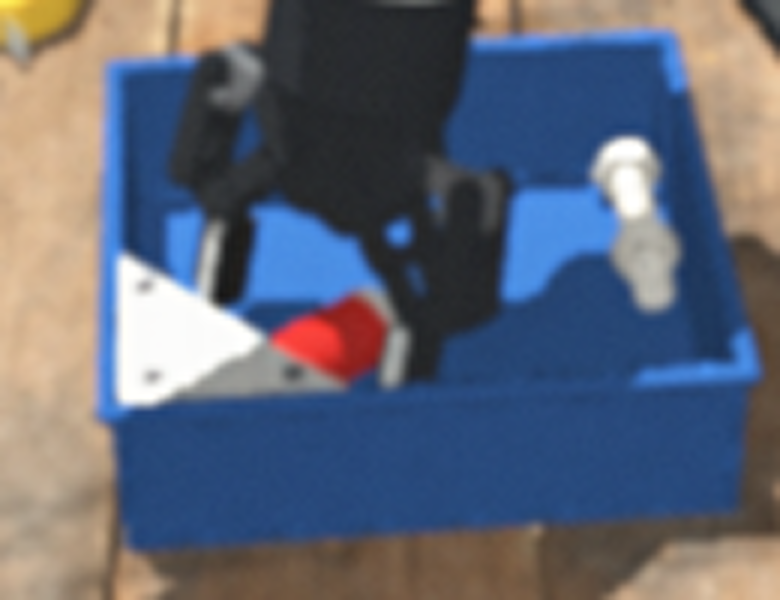

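Both fingers now straddle the red post, with tips at about (230, 200) and (261, 214) px on either side of it. Closing.

```bash
python3 -m crank '[{"gripper":50,"travel":[0,0,0],"twist":[0,0,0]},{"gripper":40,"travel":[0,0,0],"twist":[0,0,0]},{"gripper":35,"travel":[0,0,0],"twist":[0,0,0]},{"gripper":30,"travel":[0,0,0],"twist":[0,0,0]},{"gripper":25,"travel":[0,0,0],"twist":[0,0,0]},{"gripper":20,"travel":[0,0,0],"twist":[0,0,0]},{"gripper":20,"travel":[0,0,0],"twist":[0,0,0]},{"gripper":20,"travel":[0,0,0],"twist":[0,0,0]}]' 100
```

```text
time: 10.72
ee_pos: [0.431, 0.3336, -0.0178]
tcp_rot: [-180.0, -17.8, -131.0]
wrist_force: [2.5, -0.8, 6.2]
opening: 0.0271
grasp_force: 98.2
```

The opening of 27 mm is under the 30 mm diameter, and the tool is pushed up 6 N. The pads are therefore gripping above the axis, so I'll reopen and go 8 mm deeper.

```bash
python3 -m crank '[{"gripper":60,"travel":[0,0,0],"twist":[0,0,0]},{"gripper":60,"travel":[0,0,0],"twist":[0,0,0]},{"gripper":60,"travel":[0,0,0],"twist":[0,0,0]},{"gripper":60,"travel":[0,0,4],"twist":[0,0,0]},{"gripper":60,"travel":[0,0,4],"twist":[0,0,0]},{"gripper":60,"travel":[0,0,0],"twist":[0,0,0]},{"gripper":60,"travel":[0,0,0],"twist":[0,0,0]}]' 
python3 -m crank '[{"gripper":45,"travel":[0,0,0],"twist":[0,0,0]},{"gripper":40,"travel":[0,0,0],"twist":[0,0,0]},{"gripper":35,"travel":[0,0,0],"twist":[0,0,0]},{"gripper":30,"travel":[0,0,0],"twist":[0,0,0]},{"gripper":25,"travel":[0,0,0],"twist":[0,0,0]},{"gripper":20,"travel":[0,0,0],"twist":[0,0,0]},{"gripper":20,"travel":[0,0,0],"twist":[0,0,0]}]' 100
```

```text
time: 11.6
ee_pos: [0.429, 0.3316, -0.0258]
tcp_rot: [180.0, -17.8, -131.0]
wrist_force: [-0.7, -0.6, 0.3]
opening: 0.0602
grasp_force: 0.0
time: 12.48
ee_pos: [0.4293, 0.3316, -0.0255]
tcp_rot: [-180.0, -17.8, -131.0]
wrist_force: [2.5, -1.2, 5.3]
opening: 0.0276
grasp_force: 98.1
```

The opening is the same when deeper, so the grip is on the diameter and the pads simply compress. I'll draw out along the diagonal with a very slight lift and check the force early.

```bash
python3 -m crank '[{"gripper":20,"travel":[0.3,0,-1],"twist":[0,0,0]},{"gripper":20,"travel":[-3.8,0,-1.2],"twist":[0,0,0]},{"gripper":20,"travel":[-3.8,0,-1.2],"twist":[0,0,0]},{"gripper":20,"travel":[-3.8,0,-1.2],"twist":[0,0,0]},{"gripper":20,"travel":[0,0,0],"twist":[0,0,0]}]' 100
```

```text
time: 13.1
ee_pos: [0.437, 0.3412, -0.0251]
tcp_rot: [180.0, -17.8, -131.0]
wrist_force: [0.1, 1.4, -1.7]
opening: 0.0272
grasp_force: 98.5
```

```bash
python3 -m crank '[{"gripper":20,"travel":[-5.7,0,-1.9],"twist":[0,0,0]},{"gripper":20,"travel":[-5.7,0,-1.9],"twist":[0,0,0]},{"gripper":20,"travel":[-5.7,0,-1.9],"twist":[0,0,0]},{"gripper":20,"travel":[-5.7,0,-1.9],"twist":[0,0,0]},{"gripper":20,"travel":[-5.7,0,-1.9],"twist":[0,0,0]},{"gripper":20,"travel":[-5.7,0,-1.9],"twist":[0,0,0]},{"gripper":20,"travel":[-5.7,0,-1.9],"twist":[0,0,0]},{"gripper":20,"travel":[0,0,0],"twist":[0,0,0]},{"gripper":20,"travel":[0,0,0],"twist":[0,0,0]}]'
python3 - <<'E'
from h import *
im=bot.camera("side");cv2.imwrite('pics/crop5.png',cv2.resize(im[140:240,195:325],(780,600),interpolation=2)[:,:,::-1])
E
```

```text
time: 14.22
ee_pos: [0.4643, 0.3723, -0.0245]
tcp_rot: [180.0, -17.8, -131.0]
wrist_force: [-0.6, -0.6, -3.8]
opening: 0.0274
grasp_force: 98.7
```

View pics/crop5.png

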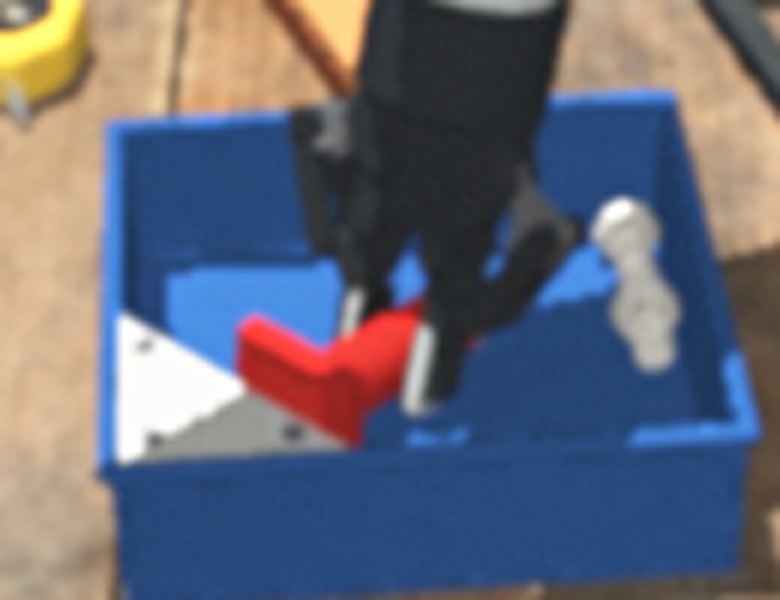

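The foot is clear of the plate (flange at about (245–260, 200–213) px), held firmly, with its full weight carried. Now I'll lift gently and swing the yaw toward the arm plane of the plate.

```bash
python3 -m crank '[{"gripper":20,"travel":[3,0,-10],"twist":[0,0,0]},{"gripper":20,"travel":[6,0,-19],"twist":[0,0,0]},{"gripper":20,"travel":[9,0,-28],"twist":[0,0,0]},{"gripper":20,"travel":[9,0,-28],"twist":[0,0,0]},{"gripper":20,"travel":[9,0,-28],"twist":[0,0,0]},{"gripper":20,"travel":[9,0,-28],"twist":[0,0,0]},{"gripper":20,"travel":[9,0,-28],"twist":[0,0,0]},{"gripper":20,"travel":[6,0,-19],"twist":[0,0,0]},{"gripper":20,"travel":[3,0,-10],"twist":[0,0,0]},{"gripper":20,"travel":[0,0,0],"twist":[0,0,0]}]'
python3 -c "
from h import *
go([.53,.012,.2],[180,-17.8,180])"
```

```text
time: 15.52
ee_pos: [0.4651, 0.373, 0.1844]
tcp_rot: [180.0, -17.7, -131.0]
wrist_force: [0.1, -0.7, -5.0]
opening: 0.0275
grasp_force: 98.7
t 15.53 tcp [0.4651 0.373  0.1844] rot [ 179.9912  -17.7026 -130.9705] q [ 40.1595  32.7747  41.2893 116.0199  -2.6786  -8.4561] F [ 0.1119 -0.674  -5.0023] open 0.027520831696595013 grip 98.66140365600586
shift tool mm [ 223.8178 -285.7026   55.0401]
twist rad [-0.2608  0.0015  0.815 ]
```

```bash
python3 -m crank '[{"gripper":20,"travel":[0,0,0],"twist":[-0.052,0,0.163]},{"gripper":20,"travel":[0,0,0],"twist":[-0.052,0,0.163]},{"gripper":20,"travel":[0,0,0],"twist":[-0.052,0,0.163]},{"gripper":20,"travel":[0,0,0],"twist":[-0.052,0,0.163]},{"gripper":20,"travel":[0,0,0],"twist":[-0.052,0,0.163]},{"gripper":20,"travel":[0,-25,0],"twist":[0,0,0]},{"gripper":20,"travel":[0,-45,0],"twist":[0,0,0]},{"gripper":20,"travel":[0,-45,0],"twist":[0,0,0]},{"gripper":20,"travel":[0,-45,0],"twist":[0,0,0]},{"gripper":20,"travel":[0,-45,0],"twist":[0,0,0]},{"gripper":20,"travel":[0,-45,0],"twist":[0,0,0]},{"gripper":20,"travel":[0,-45,0],"twist":[0,0,0]}]'
python3 -m crank '[{"gripper":20,"travel":[0,-45,0],"twist":[0,0,0]},{"gripper":20,"travel":[0,-20,0],"twist":[0,0,0]},{"gripper":20,"travel":[0,0,0],"twist":[0,-0.1,0]},{"gripper":20,"travel":[0,0,0],"twist":[0,-0.18,0]},{"gripper":20,"travel":[0,0,0],"twist":[0,-0.18,0]},{"gripper":20,"travel":[0,0,0],"twist":[0,-0.18,0]},{"gripper":20,"travel":[0,0,0],"twist":[0,0,0]}]'
python3 -c "
from h import *
go([.53,.012,.2],[180,70,180])"
```

```text
time: 17.02
ee_pos: [0.4643, 0.0762, 0.183]
tcp_rot: [-179.9, -17.8, 180.0]
wrist_force: [0.5, 0.1, -4.3]
opening: 0.0272
grasp_force: 99.1
time: 17.9
ee_pos: [0.4609, 0.0131, 0.1831]
tcp_rot: [-179.9, 18.4, -179.9]
wrist_force: [-0.7, 0.5, -3.7]
opening: 0.0273
grasp_force: 99.2
t 17.9 tcp [0.4609 0.0131 0.1831] rot [-179.9479   18.3856 -179.9303] q [  2.1033 -27.9452 -21.7918  77.7803  -0.6933   1.9299] F [-0.6544  0.4913 -3.6872] open 0.02733714966864822 grip 99.15684700012207
shift tool mm [-70.9202  -1.1445   5.8131]
twist rad [ 0.     -0.9008  0.0013]
```

```bash
python3 -m crank '[{"gripper":20,"travel":[-30,0,6],"twist":[0,0,0]},{"gripper":20,"travel":[-40,0,8],"twist":[0,0,0]},{"gripper":20,"travel":[-40,0,8],"twist":[0,0,0]},{"gripper":20,"travel":[-40,0,8],"twist":[0,0,0]},{"gripper":20,"travel":[0,0,0],"twist":[0,-0.15,0]},{"gripper":20,"travel":[0,0,0],"twist":[0,-0.15,0]},{"gripper":20,"travel":[0,0,0],"twist":[0,-0.15,0]},{"gripper":20,"travel":[0,0,0],"twist":[0,-0.15,0]},{"gripper":20,"travel":[0,0,0],"twist":[0,-0.15,0]},{"gripper":20,"travel":[0,0,0],"twist":[0,-0.15,0]},{"gripper":20,"travel":[0,0,0],"twist":[0,-0.15,0]},{"gripper":20,"travel":[0,0,0],"twist":[0,0,0]}]'
python3 - <<'E'
from h import *
go([.623,.012,.2],[180,80,180])
for n in("side","top"):
    im=bot.camera(n);cv2.imwrite(f"pics/{n}6.png",im[:,:,::-1])
    x,y=(225,220) if n=="side" else (350,110)
    globals()[n]=cv2.resize(im[y:y+180,x:x+130],(400,554),interpolation=2)
cv2.imwrite('pics/crop6.png',np.hstack([top,side])[:,:,::-1])
E
```

```text
time: 19.4
ee_pos: [0.6436, 0.0144, 0.2157]
tcp_rot: [-179.6, 76.9, -179.6]
wrist_force: [-0.5, 0.5, -4.8]
opening: 0.0278
grasp_force: 99.8
t 19.4 tcp [0.6436 0.0144 0.2157] rot [-179.6452   76.9462 -179.6495] q [  2.4922 -48.2353 -65.4971  -4.1962  -2.4411   0.4841] F [-0.5335  0.4894 -4.8148] open 0.02781266163716291 grip 99.756098985672
shift tool mm [ 19.9697  -2.3972 -16.5258]
twist rad [-0.0002 -0.0533  0.0014]
```

View pics/crop6.png

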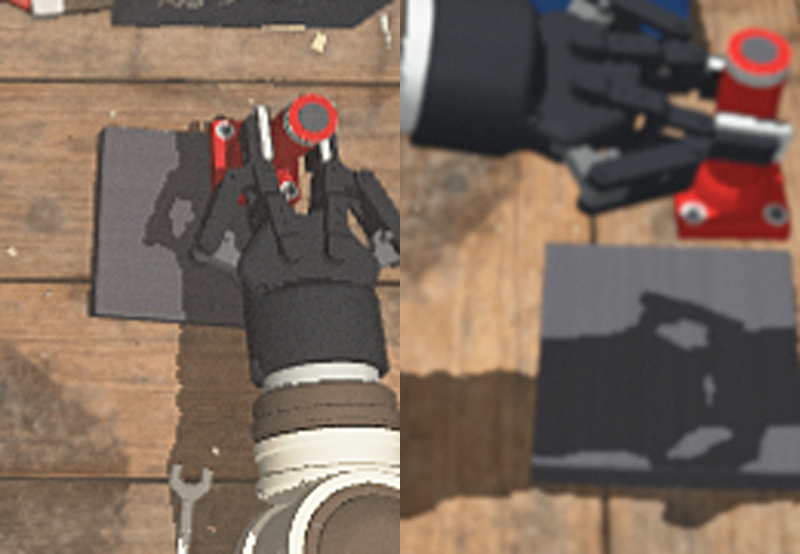

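The top view shows the post's band at about (451, 148) px and the flange below and behind it, over the plate's upper right. In the side view the foot is close to upright above the plate: band at (341, 238), flange front edge at about (315–352, 297). Joints 2 and 3 are near their limits, so I'll fit the arm's planar kinematics from the recorded poses and triangulate the foot.

```bash
cat > k.py <<'E'
from h import *
from scipy.optimize import least_squares
D=np.array([[5.008,10.038,95.099,np.hypot(.1868,.517),.1968],[-7.55,-1.174,96.415,np.hypot(.3207,.3242),.2068],[8.96,15.531,96.59,np.hypot(.4527,.357),.2071],
[27.413,20.669,100.6,np.hypot(.452,.3556),.0662],[25.406,11.746,93.816,np.hypot(.437,.3407),.0107],[32.775,41.289,116.02,np.hypot(.4651,.373),.1844],[-27.945,-21.792,77.78,np.hypot(.4609,.0131),.1831],[-48.235,-65.497,-4.196,np.hypot(.6436,.0144),.2157]])
def fk(p,q2,q3,tau):
    q2,q3,tau=map(np.radians,(q2,q3,tau)); r0,z0,L1,A,B,C,E=p; th=q3-q2
    return np.array([r0+L1*np.sin(q2)+A*np.cos(th)-B*np.sin(th)+C*np.cos(tau)+E*np.sin(tau), z0+L1*np.cos(q2)+A*np.sin(th)+B*np.cos(th)-C*np.sin(tau)+E*np.cos(tau)])
tau=D[:,2]+D[:,0]-D[:,1]
res=lambda p:(fk(p,D[:,0],D[:,1],tau)-D[:,3:].T).ravel()
s=least_squares(res,[0,.3,.3,.3,0,.2,0]);p=s.x
if __name__=='__main__':
    print('fk',p,'max res mm',abs(s.fun).max()*1000)
    for t in(13,20,30,40):
        for r,z in((.62,.2),(.62,.15),(.62,.1),(.6,.09)):
            q=least_squares(lambda q:fk(p,q[0],q[1],t)-[r,z],[-45,-60]); print(t,r,z,q.x.round(1),'q4',round(t-q.x[0]+q.x[1],1),'err',abs(q.fun).max().round(4))
    def tri(a,b):
        (o1,r1),(o2,r2)=rays('top',[a]),rays('side',[b]);t=np.linalg.lstsq(np.c_[r1[0],-r2[0]],o2-o1,rcond=None)[0];return o1+t[0]*r1[0],o2+t[1]*r2[0]
    for a,b in(((451.4,148.3),(341.3,237.9)),((443.6,171.7),(320.2,289.2))): print('tri',*tri(a,b))
E
python3 k.py
```

```text
fk [ 0.0013  0.1596  0.4202  0.5178  0.0362  0.4628 -0.0002] max res mm 0.2641179001801608
13 0.62 0.2 [-54.3 -69.5] q4 -2.1 err 0.0
13 0.62 0.15 [-49.5 -73.6] q4 -11.1 err 0.0
13 0.62 0.1 [-40.3 -76.4] q4 -23.1 err 0.0
13 0.6 0.09 [-46.3 -79.8] q4 -20.5 err 0.0
20 0.62 0.2 [-52.1 -62.7] q4 9.5 err 0.0
20 0.62 0.15 [-49.7 -67.4] q4 2.3 err 0.0
20 0.62 0.1 [-44.5 -71.3] q4 -6.7 err 0.0
20 0.6 0.09 [-50.2 -74.5] q4 -4.3 err 0.0
30 0.62 0.2 [-45.7 -52.1] q4 23.6 err 0.0
30 0.62 0.15 [-44.6 -57.2] q4 17.5 err 0.0
30 0.62 0.1 [-42.1 -61.7] q4 10.4 err 0.0
30 0.6 0.09 [-46.6 -64.7] q4 11.9 err 0.0
40 0.62 0.2 [-37.3 -40.9] q4 36.4 err 0.0
40 0.62 0.15 [-36.9 -46.2] q4 30.7 err 0.0
40 0.62 0.1 [-35.5 -51.1] q4 24.4 err 0.0
40 0.6 0.09 [-39.2 -54. ] q4 25.1 err 0.0
tri [0.5932 0.0153 0.2638] [0.5954 0.0153 0.2643]
tri [ 0.5668 -0.0051  0.1748] [ 0.5699 -0.0049  0.1753]
```

```bash
cat > ik.py <<'E'
from k import *
LO=np.array([-179.16,-48.56,-65.8,-126.05,-82.76]);HI=np.array([179.16,103.87,70.77,130.52,87.17])
a=.143;b=p[5]-a
def fk5(q):
    q1,q2,q3,q4,q5=np.radians(q); th=q3-q2; ta=q4+q2-q3
    r=p[0]+p[2]*np.sin(q2)+p[3]*np.cos(th)-p[4]*np.sin(th); z=p[1]+p[2]*np.cos(q2)+p[3]*np.sin(th)+p[4]*np.cos(th)
    u=np.array([np.cos(ta),0,-np.sin(ta)]); t=np.cos(q5)*u+np.sin(q5)*np.array([0,1,0])
    R=Ro.from_euler('z',q1).as_matrix(); return R@(np.array([r,0,z])+a*u+b*t),R@t
def ik(P,t):
    best=None
    for g in([0,-30,-55,0,0],[30,-10,-60,0,-60],[-30,-10,-60,0,60]):
        s=least_squares(lambda q:np.r_[(fk5(q)[0]-P)*10,fk5(q)[1]-t],g,bounds=(LO,HI),x_scale=10.)
        if best is None or s.cost<best.cost: best=s
    return best.x,np.sqrt(2*best.cost)
if __name__=='__main__':
    print(fk5([2.4922,-48.2353,-65.4971,-4.1962,-2.4411]),fk5([40.174,34.1526,38.6562,112.8954,-2.6937]))
    for tau in(9.7,):
      for x in (.565,.585):
        for psi in(-50,-45,-40,-35,-30,-25,-20,25,30,35,40,45):
          e=np.radians(psi);ta=np.radians(tau);t=np.array([np.cos(e)*np.cos(ta),np.sin(e)*np.cos(ta),-np.sin(ta)])
          out=[]
          for zg in(.103,.20):
            q,er=ik(np.array([x,.012,zg])+.053*t,t); out+=[q.round(1),er.round(4)]
          print(x,psi,*out)
E
python3 ik.py
```

```text
(array([0.6435, 0.0144, 0.2159]), array([ 0.9742, -0.0002, -0.2259])) (array([0.4717, 0.3786, 0.1453]), array([-0.2105, -0.2392, -0.9479]))
0.565 -50 [ 28.3  -7.7 -52.   -4.1 -74.9] 0.0 [ 28.3 -18.  -47.3  10.9 -74.9] 0.0
0.565 -45 [ 27.6 -10.6 -57.6 -17.3 -70.1] 0.0 [ 27.6 -22.7 -53.2  -0.8 -70.1] 0.0
0.565 -40 [ 26.5 -13.2 -61.8 -25.4 -64.7] 0.0 [ 26.5 -26.9 -57.6  -7.5 -64.7] 0.0
0.565 -35 [ 25.  -15.9 -65.3 -30.5 -58.6] 0.0 [ 25.  -31.1 -61.2 -11.2 -58.6] 0.0
0.565 -30 [ 24.  -19.3 -65.8 -26.7 -54.8] 0.0516 [ 23.  -35.4 -64.2 -13.  -52. ] 0.0
0.565 -25 [ 22.9 -23.2 -65.8 -20.9 -50.6] 0.1088 [ 20.9 -39.5 -65.8 -11.2 -45.5] 0.0179
0.565 -20 [ 21.2 -27.6 -65.8 -15.  -45.3] 0.1617 [ 18.7 -43.2 -65.8  -6.5 -39.2] 0.0571
0.565 25 [-19.7 -25.3 -65.8 -18.1  48.2] 0.1352 [-17.5 -41.3 -65.8  -8.9  42.6] 0.0376
0.565 30 [-21.1 -21.1 -65.8 -23.9  52.9] 0.0799 [-19.5 -37.5 -65.6 -13.3  48.6] 0.0
0.565 35 [-22.  -17.5 -65.8 -29.4  56.6] 0.021 [-21.7 -33.2 -62.7 -12.3  55.4] 0.0
0.565 40 [-23.4 -14.5 -63.6 -28.2  61.8] 0.0 [-23.4 -29.  -59.4  -9.6  61.8] 0.0
0.565 45 [-24.6 -11.9 -59.8 -21.7  6
[... 341 characters left out ...]
.8 -27.1 -59.1 -13.8 -57.4] 0.0
0.585 -30 [ 21.9 -14.9 -65.8 -35.3 -51. ] 0.0023 [ 21.9 -30.9 -62.1 -15.7 -50.8] 0.0
0.585 -25 [ 21.  -18.3 -65.8 -30.1 -47.5] 0.0617 [ 19.6 -34.7 -64.6 -16.4 -43.8] 0.0
0.585 -20 [ 19.5 -22.6 -65.8 -24.  -42.7] 0.1166 [ 17.1 -38.4 -65.8 -14.2 -36.9] 0.0185
0.585 25 [-18.  -20.2 -65.8 -27.3  45.4] 0.0882 [-16.  -36.5 -65.7 -16.4  40.2] 0.0
0.585 30 [-19.2 -16.4 -65.8 -33.   49.5] 0.0307 [-18.5 -32.7 -63.3 -16.2  47.6] 0.0
0.585 35 [-20.6 -13.5 -64.4 -34.1  54.4] 0.0 [-20.6 -28.9 -60.6 -14.9  54.4] 0.0
0.585 40 [-22.3 -11.  -61.2 -30.1  60.7] 0.0 [-22.3 -25.1 -57.4 -12.1  60.7] 0.0
0.585 45 [-23.6  -8.6 -57.6 -23.9  66.6] 0.0 [-23.6 -21.3 -53.6  -7.2  66.6] 0.0
```

The FK model reproduces the recorded poses. Pointing the tool straight ahead, the arm can't get low enough, but with the tool pointing about -43° in azimuth it can. I'll work out the turn about the foot's axis.

```bash
cat > plan.py <<'E'
from ik import *
def pose(G,psi,tau):
    e,ta=np.radians([psi,tau]);t=np.array([np.cos(e)*np.cos(ta),np.sin(e)*np.cos(ta),-np.sin(ta)]);y=np.array([-np.sin(e),np.cos(e),0])
    return np.array(G)+.053*t,Ro.from_matrix(np.c_[np.cross(y,t),y,t]),t
def plan(way):
    o=bot.get_obs();P,R=o['ee_pos'],Ro.from_euler('xyz',o['tcp_rot'],degrees=True)
    print(o['time'],P,o['tcp_rot'],o['q'],'grasp pt',P-.053*R.as_matrix()[:,2])
    for w in way:
        P2,R2,t=pose(*w);q,er=ik(P2,t)
        print((R.inv().apply(P2-P)*1000).round(1),(R.inv()*R2).as_rotvec().round(3),q.round(0),er.round(3));P,R=P2,R2
E
python3 - <<'E'
from plan import *
plan([([.605,.0144,.226],0,13)]+[([.605-.001*i,.0144,.226],-5.4*i,13) for i in range(1,9)])
E
```

```text
19.5 [0.6423 0.0142 0.211 ] [-179.5901   76.5154 -179.6119] [  2.4828 -48.2793 -65.6658  -3.8898  -2.4468   0.4888] grasp pt [0.5908 0.0143 0.2233]
[-6.3  0.2 13.2] [-0.001 -0.008  0.002] [  2. -45. -64.  -7.  -2.] 0.0
[ 0.3 -4.9 -1.2] [0.092 0.    0.021] [  6. -44. -64.  -7. -12.] 0.0
[ 0.3 -5.  -1.2] [0.092 0.    0.021] [ 10. -43. -63.  -7. -21.] 0.0
[ 0.3 -5.  -1.2] [0.092 0.    0.021] [ 14. -40. -62.  -7. -29.] 0.0
[ 0.3 -5.1 -1.2] [0.092 0.    0.021] [ 17. -37. -60.  -6. -37.] 0.0
[ 0.3 -5.2 -1.1] [ 0.092 -0.     0.021] [ 20. -34. -58.  -5. -45.] 0.0
[ 0.3 -5.3 -1.1] [ 0.092 -0.     0.021] [ 22. -30. -55.  -3. -52.] 0.0
[ 0.2 -5.4 -1. ] [0.092 0.    0.021] [ 24. -26. -51.   1. -59.] 0.0
[ 0.2 -5.5 -1. ] [ 0.092 -0.     0.021] [ 25. -22. -47.   7. -65.] 0.0
```

```bash
python3 -m crank '[{"gripper":20,"travel":[-6,0,13],"twist":[0,0,0]},{"gripper":20,"travel":[0,0,0],"twist":[0,0,0]},{"gripper":20,"travel":[0.3,-5,-1.2],"twist":[0.092,0,0.021]},{"gripper":20,"travel":[0.3,-5,-1.2],"twist":[0.092,0,0.021]},{"gripper":20,"travel":[0.3,-5,-1.2],"twist":[0.092,0,0.021]},{"gripper":20,"travel":[0.3,-5,-1.2],"twist":[0.092,0,0.021]},{"gripper":20,"travel":[0.3,-5,-1.2],"twist":[0.092,0,0.021]},{"gripper":20,"travel":[0.3,-5,-1.2],"twist":[0.092,0,0.021]},{"gripper":20,"travel":[0.3,-5,-1],"twist":[0.092,0,0.021]},{"gripper":20,"travel":[0.3,-5,-1],"twist":[0.092,0,0.021]},{"gripper":20,"travel":[0,0,0],"twist":[0,0,0]},{"gripper":20,"travel":[0,0,0],"twist":[0,0,0]}]'
python3 - <<'E'
from plan import *
plan([([.575,.012,.226],-43,9.7),([.575,.012,.16],-43,9.7),([.575,.012,.115],-43,9.7),([.575,.012,.099],-43,9.7)])
E
```

```text
time: 21.0
ee_pos: [0.6349, -0.02, 0.2168]
tcp_rot: [-178.9, 77.0, 138.0]
wrist_force: [-0.5, -0.5, -4.4]
opening: 0.0273
grasp_force: 100.0
21.0 [ 0.6349 -0.02    0.2168] [-178.8509   77.0379  137.9516] [ 25.2656 -21.8907 -46.685    7.3222 -65.0501  29.3806] grasp pt [0.5972 0.0154 0.2287]
[  2.8 -17.5 -13. ] [-0.004 -0.057  0.004] [ 27. -25. -53.  -1. -67.] 0.0
[65.1  0.  11.1] [0. 0. 0.] [ 27. -18. -56. -12. -67.] 0.0
[44.4  0.   7.6] [0. 0. 0.] [ 27. -12. -58. -20. -67.] 0.0
[15.8  0.   2.7] [0. 0. 0.] [ 27.  -9. -58. -23. -67.] 0.0
```

```bash
python3 -m crank '[{"gripper":20,"travel":[1.4,-9,-6.5],"twist":[-0.002,-0.028,0.002]},{"gripper":20,"travel":[1.4,-8.5,-6.5],"twist":[-0.002,-0.029,0.002]},{"gripper":20,"travel":[15,0,2.5],"twist":[0,0,0]},{"gripper":20,"travel":[25,0,4.3],"twist":[0,0,0]},{"gripper":20,"travel":[25,0,4.3],"twist":[0,0,0]},{"gripper":20,"travel":[20,0,3.5],"twist":[0,0,0]},{"gripper":20,"travel":[14,0,2.4],"twist":[0,0,0]},{"gripper":20,"travel":[0,0,0],"twist":[0,0,0]},{"gripper":20,"travel":[0,0,0],"twist":[0,0,0]},{"gripper":20,"travel":[0,0,0],"twist":[0,0,0]}]'
python3 - <<'E'
from plan import *
for n in("side","top"):
    im=bot.camera(n);cv2.imwrite(f"pics/{n}7.png",im[:,:,::-1])
    x,y=(250,260) if n=="side" else (365,110)
    globals()[n]=cv2.resize(im[y:y+130,x:x+100],(400,520),interpolation=2)
cv2.imwrite('pics/crop7.png',np.hstack([top,side])[:,:,::-1])
plan([([.575,.012,.099],-43,9.7)])
E
```

```text
time: 22.25
ee_pos: [0.6139, -0.0236, 0.1185]
tcp_rot: [178.7, 80.4, 135.6]
wrist_force: [0.6, -0.2, -4.7]
opening: 0.0273
grasp_force: 100.0
22.35 [ 0.6138 -0.0236  0.1182] [178.8299  80.3997 135.7421] [ 26.4424 -13.6926 -57.6369 -18.1554 -67.4644  24.2484] grasp pt [0.5756 0.0121 0.127 ]
[27.8 -0.5  4.3] [-0.001  0.002 -0.004] [ 27.  -9. -58. -23. -67.] 0.0
```

View pics/crop7.png

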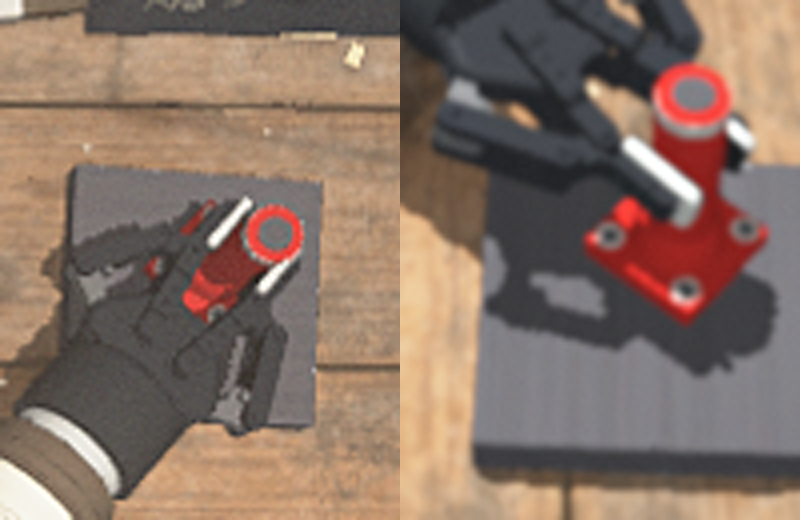

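The foot hangs over the plate roughly upright: band at (434, 169) in the top view and (323, 284) in the side view, with flange bolts at (302, 319), (322, 332) and (336, 317). I'll check the tilt with these.

```bash
python3 - <<'E'
from h import *
(o1,r1),(o2,r2)=rays('top',[(433.75,168.75)]),rays('side',[(323.25,283.75)])
t=np.linalg.lstsq(np.c_[r1[0],-r2[0]],o2-o1,rcond=None)[0];A,B=o1+t[0]*r1[0],o2+t[1]*r2[0];T=(A+B)/2;print('top',A,B)
F=T-[0,0,.091];print('expected flange ctr px',proj('side',[F]),'seen',(319.4,317.9))
print('per 3deg lean along +x,+y at base',proj('side',[F+[-.0048,0,0],F+[0,-.0048,0]]))
bl=onz('side',[(302.5,318.75),(336.25,317),(321.75,332.5)],F[2]);print(bl,'L-R',np.linalg.norm(bl[0]-bl[1]),'L-N',np.linalg.norm(bl[0]-bl[2]),'R-N',np.linalg.norm(bl[1]-bl[2]),'mid',(bl[0]+bl[1])/2-F)
E
```

```text
top [0.5744 0.0118 0.1667] [0.5767 0.0119 0.1671]
expected flange ctr px [[318.5765 317.608 ]] seen (319.4, 317.9)
per 3deg lean along +x,+y at base [[315.747  317.6732]
 [318.8151 319.9819]]
[[ 0.5482  0.0103  0.0759]
 [ 0.6056  0.0122  0.0759]
 [ 0.5783 -0.0177  0.0759]] L-R 0.05746356727445141 L-N 0.04108610563886379 R-N 0.04051047280628648 mid [ 0.0014 -0.0006  0.    ]
```

The foot is upright within about 1°, its top at z = 0.167, so its underside is 32 mm above the plate, 10 mm from the plate's centre. I'll lower it most of the way, then in fine steps.

```bash
python3 -m crank '[{"gripper":20,"travel":[8,0,1.4],"twist":[0,0,0]},{"gripper":20,"travel":[8,0,1.4],"twist":[0,0,0]},{"gripper":20,"travel":[7,0,1.2],"twist":[0,0,0]},{"gripper":20,"travel":[4,0,0.7],"twist":[0,0,0]},{"gripper":20,"travel":[0,0,0],"twist":[0,0,0]},{"gripper":20,"travel":[0,0,0],"twist":[0,0,0]}]'
python3 -m crank '[{"gripper":20,"travel":[1,0,0.2],"twist":[0,0,0]},{"gripper":20,"travel":[1,0,0.2],"twist":[0,0,0]},{"gripper":20,"travel":[0,0,0],"twist":[0,0,0]}]'
python3 -m crank '[{"gripper":20,"travel":[1,0,0.2],"twist":[0,0,0]},{"gripper":20,"travel":[0,0,0],"twist":[0,0,0]}]'
```

```text
time: 23.1
ee_pos: [0.6138, -0.0237, 0.0901]
tcp_rot: [179.2, 80.4, 136.1]
wrist_force: [0.2, 0.6, -4.2]
opening: 0.0277
grasp_force: 100.0
time: 23.48
ee_pos: [0.6138, -0.0238, 0.0878]
tcp_rot: [179.3, 80.4, 136.2]
wrist_force: [0.3, 0.1, -3.8]
opening: 0.0273
grasp_force: 100.0
time: 23.72
ee_pos: [0.6138, -0.0238, 0.0867]
tcp_rot: [179.3, 80.4, 136.2]
wrist_force: [-0.1, -0.4, -3.9]
opening: 0.0275
grasp_force: 100.0
```

```bash
python3 -m crank '[{"gripper":20,"travel":[0.8,0,0.1],"twist":[0,0,0]},{"gripper":20,"travel":[0,0,0],"twist":[0,0,0]}]'
python3 -m crank '[{"gripper":20,"travel":[0.8,0,0.1],"twist":[0,0,0]},{"gripper":20,"travel":[0,0,0],"twist":[0,0,0]}]'
```

```text
time: 23.98
ee_pos: [0.6138, -0.0237, 0.0861]
tcp_rot: [179.2, 80.4, 136.1]
wrist_force: [-0.2, -0.4, -4.1]
opening: 0.0275
grasp_force: 100.0
time: 24.22
ee_pos: [0.6139, -0.0239, 0.086]
tcp_rot: [178.9, 80.4, 135.7]
wrist_force: [-2.9, -1.9, 2.6]
opening: 0.0276
grasp_force: 100.2
```

Contact: the vertical force went from -4 to +2.6 N. I'll hold, soften the grip so the flange seats, then open gradually.

```bash
python3 -m crank '[{"gripper":20,"travel":[0,0,0],"twist":[0,0,0]},{"gripper":20,"travel":[0,0,0],"twist":[0,0,0]}]'
python3 -m crank '[{"gripper":20,"travel":[0,0,0],"twist":[0,0,0]},{"gripper":20,"travel":[0,0,0],"twist":[0,0,0]},{"gripper":29,"travel":[0,0,0],"twist":[0,0,0]},{"gripper":31,"travel":[0,0,0],"twist":[0,0,0]},{"gripper":34,"travel":[0,0,0],"twist":[0,0,0]},{"gripper":40,"travel":[0,0,0],"twist":[0,0,0]},{"gripper":55,"travel":[0,0,0],"twist":[0,0,0]},{"gripper":75,"travel":[0,0,0],"twist":[0,0,0]},{"gripper":75,"travel":[0,0,0],"twist":[0,0,0]},{"gripper":75,"travel":[0,0,0],"twist":[0,0,0]}]' 20
python3 - <<'E'
from plan import *
for n in("side","top"):
    im=bot.camera(n);cv2.imwrite(f"pics/{n}8.png",im[:,:,::-1])
    x,y=(250,260) if n=="side" else (365,110)
    globals()[n]=cv2.resize(im[y:y+130,x:x+100],(400,520),interpolation=2)
cv2.imwrite('pics/crop8.png',np.hstack([top,side])[:,:,::-1])
E
```

```text
time: 24.48
ee_pos: [0.6139, -0.0239, 0.086]
tcp_rot: [178.9, 80.4, 135.7]
wrist_force: [-3.7, -2.1, 4.0]
opening: 0.0275
grasp_force: 100.3
time: 25.72
ee_pos: [0.6137, -0.0237, 0.0852]
tcp_rot: [179.3, 80.4, 136.2]
wrist_force: [-0.3, -0.3, -0.3]
opening: 0.0753
grasp_force: 0.0
```

View pics/crop8.png

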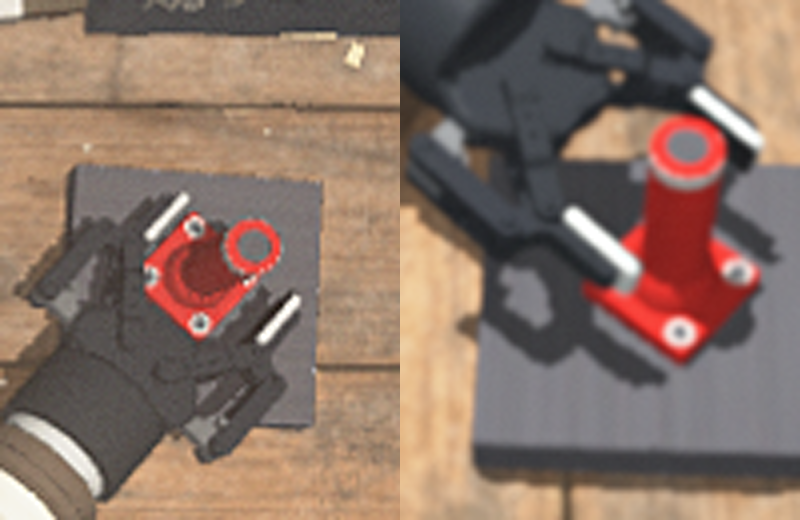

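The foot stands on its flange, released, with its band at (428, 171) in the top view and (322, 297) in the side view. I'll back straight off along the tool axis.

```bash
python3 -m crank '[{"gripper":75,"travel":[0,0,-8],"twist":[0,0,0]},{"gripper":75,"travel":[0,0,-12],"twist":[0,0,0]},{"gripper":75,"travel":[0,0,-15],"twist":[0,0,0]},{"gripper":75,"travel":[0,0,-15],"twist":[0,0,0]},{"gripper":75,"travel":[0,0,-15],"twist":[0,0,0]},{"gripper":75,"travel":[0,0,-10],"twist":[0,0,0]},{"gripper":75,"travel":[0,0,0],"twist":[0,0,0]},{"gripper":75,"travel":[0,0,0],"twist":[0,0,0]},{"gripper":75,"travel":[0,0,0],"twist":[0,0,0]}]'
python3 - <<'E'
from h import *
im=bot.camera('side');g=big(red(im),(280,250,380,380));t=bot.camera('top');h=big(red(t),(380,140,450,220))
print(cv2.boundingRect(g),cv2.boundingRect(h))
# flange corners in top view, near face z=.042
P=onz('top',h,.042)[:,:2]; print('top red extents',P.min(0),P.max(0))
# side view predicted bounding box of an upright foot at the expected spot
F=np.array([.5755,.012,.03]);c,s=np.cos(np.radians(-43)),np.sin(np.radians(-43))
fl=[F+[c*x-s*y,s*x+c*y,z] for x in(-.028,.028) for y in(-.028,.028) for z in(0,.012)]+[F+[.015*np.cos(k),.015*np.sin(k),.105] for k in np.linspace(0,6.28,24)]
for n in('side','top'): q=proj(n,fl);print(n,q.min(0),q.max(0)-q.min(0))
print(bot.get_obs()['wrist_force'],bot.get_obs()['ee_pos'],bot.get_obs()['qd'])
E
```

```text
time: 26.95
ee_pos: [0.5597, 0.0264, 0.0975]
tcp_rot: [179.4, 80.4, 136.3]
wrist_force: [0.2, 0.2, 0.5]
opening: 0.0748
grasp_force: 0.0
(296, 304, 43, 47) (398, 164, 30, 32)
top red extents [ 0.536  -0.0187] [0.6102 0.0501]
side [294.4402 288.953 ] [45.2304 63.1491]
top [395.934  161.9982] [39.1782 33.6692]
[-0.045  -0.294   0.4035] [0.5597 0.0264 0.0975] [-0.0225 -0.0849  0.0989  0.1655 -0.0212  0.1336]
```

```bash
python3 -c "
from workcell import bot
print(bot.job_done())"
```

```text
the job is handed in; nothing more can be done
None
```

The red foot is out from under the corner plate and standing upright, released, on its flange on the surface plate, about 10 mm off its centre; the job was handed in at about 27 s, with no verdict returned.

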